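Pin the lid spring and hold the wheel chest at its balance point

ROBOT

A 6-joint arm with a two-finger parallel gripper is mounted at the origin on a cart in front of the work surface, level with it; the furniture and walls round the work are solid. World frame = base frame: x ahead of the robot, y to its left, z up, the work surface at z = 0. Lengths are in mm, angles in rad, forces in N, time in s.
With the tool pointing down it reaches from about 350 to 875 mm from the base axis. Payload 15.5 kg.
Tool frame: the origin (TCP) lies on the centre line of the jaws, within the pads' length; the fingertips stand 25 mm ahead of it and the grasp point (between the pads) lies 6 mm ahead of it; z points along the fingers, y is the line along which they close (so a half turn about z gives the same grasp; the last joint's range is limited). The gripper opens to 85 mm and grips with 20 to 120 N. Pads are 22 mm wide; open, the fingers measure 114 mm over their backs; the gripper's body (76 mm by 85 mm) begins 54 mm behind the grasp point. The pads swing forward as they close: fully open they stand 13 mm farther back than shut.
Start: joints at [-1.403, 0.494, 1.345, -0, 1.302, -0.096], TCP at [162.367, -603.542, 223.577] pointing down, gripper open.
Joint ranges: [-2.91, 2.91], [-0.82, 2.16], [0.22, 2.67], [-1.22, 4.37], [0.12, 2.79], [-3.08, 3.08]. Speed limits (rad/s): [1.89, 1.89, 2.57, 3.01, 3.01, 3.01].

INTERFACE

Orientations are given as a unit quaternion [w, x, y, z].
In Python, from plant import ctrl gives the robot as it stands. The module is installed in compiled form; this text tells all that it offers.
- The arm moves only by the tool play_rows, never from a script. Its argument "commands" is a list that holds one entry, the list of rows, each a list of 5 numbers: the shift along the world's x, y, z in mm, then the turn about the world's z in degrees, then the opening, from 0 (shut) to 1 (fully open). In form: [[[dx, dy, dz, roll, gripper], ...]]. A call has 1 to 8 rows; each row is the pose to reach, as a shift and turn from the pose commanded when the call began; what a row does not reach only later rows make up. A row lasts 1/10 s, in which the tool goes at most 50 mm and 8.59 degrees, less where a joint would pass 70% of its speed; a pose out of reach is approached as far as the arm can. A call with a gripper value outside its range is refused whole. The fingers move at their own pace and stop on an object; "force" is the grip in N (left out, the last holds). Time passes only in rows, so rows that repeat a pose let the fingers close. It gives the time, the measured TCP pose, the force, the opening and the grip force at its end, in the units of the state.
- ctrl.state(): the state, without advancing time (a new reading comes with each control period).
- ctrl.get_image(name): name is "scene" or "top" or "wrist"; returns (picture, depth): 384x512x3 uint8, red, green, blue; 384x512 float32, mm along the optical axis (not along the pixel's ray), 0 where there is no reading.
- ctrl.camera_model(name): a dict with "fx", "fy", "cx", "cy" (pixels), "R" (3x3) and "t" (3): a world point X has camera coordinates R X + t; the wrist camera has in their place "mount" (4x4, takes a point from camera to tool coordinates, whose origin is the TCP and whose axes are the flange's). Camera axes: x right, y down, z forward; pixel columns grow to the right and rows downward; lengths in mm; the calibration is good to about 2 mm. A picture is of the moment at which its call begins: read the wrist's pose just before it. camera_model takes no time and is no camera call.
- ctrl.hand_in(): hands the job in; it is judged then, once.
The state is a dict: "clock": time; "joints": joint angles; "joint_velocities": joint speeds; "joint_efforts": joint torques, N m; "eef_pos": TCP position; "eef_rot": TCP orientation; "ft_force": force on the tool from outside, world axes, zero at the start; "ft_torque": the same for the moment, N m; "opening": finger opening in mm; "grasp_force": force on a finger pad.
Only numpy, scipy, OpenCV 4.12 (cv2) and the standard library are available. Lean on these libraries where they do the work, as an engineer would, in place of code of your own. Each camera call takes 0.05 s, during which the arm holds its last target. There are 200 camera calls.

TASK

Take the brass-headed pin out of its wooden stand and push it down through the fork and the spring's lug on the left side of the blue wheel chest until its head sits on the fork, while the lid is still shut. Then lift the lid by its black bar, keeping hold of it, until it has gone a little past its balance point (past the red mark on the quadrant, but never flung wide open), and bring it back to just below that point, into the green band. Finish there, still holding the lid still by its bar, with the pin home; leave the things standing around undisturbed.

Things in the scene. Friction and masses are not known exactly. Their poses are not given: they have to be found in the camera images.
- chest: blue chest with grey lid, fixed; 186 (x) x 200 (y) x 100 mm high, origin under its centre; x points from the robot's side to the hinge side, y to the fork side, z up. Black lid bar in front; quadrant with green band and red mark on the -y side (arc, radius 100 mm about the hinge, at y = -112 mm, up to 210 mm above the bench); a used rubber wheel lies inside
- fork_seat (a point): centre of the hole's mouth on top of the fork, 94 mm above the bench, at chest x = -10, y = +150 mm; axes as the chest's. The vertical hole, 12 mm wide with a chamfered mouth, runs 34 mm down through upper cheek, lug and lower cheek (36 x 36 mm), open below. A spring plunger in the lug grips the pin: it needs a push of a few newtons (2 to 8) to go home
- pin: loose headed pin, 60 g: steel shank 10 mm in diameter, 44 mm long, with a tapered tip (last 8 mm), brass head 18 mm in diameter and 16 mm high. Origin on the axis at the underside of the head, z along the axis toward the head. Starts upright in the stand, head resting on its top
- pin_stand: wooden block 55 x 55 x 48 mm, fixed, with a 13 mm hole in its top that the pin stands in; origin under its centre. Stands behind the bench grinder; a tall polishing cabinet stands to the left, close to where the arm starts: draw back and stay above 0.33 m in crossing to the work
- lid (a joint): lid angle in rad, 0 shut, growing as its front rises, stop at 1.75. Balance point at 1.00 (middle of the red mark, 0.95 to 1.05): below it the lid sinks shut by its weight, above it the spring throws it open. The green band spans 0.76 to 0.95. Near balance the lid needs under 1 N at its bar, from shut about 2 N
- lid_hinge (a point): middle of the lid's hinge axis, on the far rim of the chest, 105 mm above the bench, at chest x = +90 mm; the axes are the chest's and the hinge axis is its y
- lid_bar (a point): middle of the round black bar at the lid's front: 14 mm in diameter, 106 mm long along the chest's y, 240 mm from the hinge axis, 106 mm above the bench when shut, 45 mm clear of the lid's edge, between two arms 86 mm apart. Its axes are the lid's: x from the bar to the hinge, y along the bar
- tape_1: bystander: roll of black tape lying flat, 60 mm wide, 19 mm high; origin under its centre
- oil_bottle: bystander: oil bottle, 31 mm wide, 91 mm high; origin under its centre
- grey_stone: bystander: grey oilstone 45 x 140 x 24 mm; origin under its centre

How it is judged (in metres and radians):
On the way, in this order (a step that is already met when the one before it is completed fails the run):
1. the pin is pushed home in fork and lug, its head on the fork, with the lid still shut (distance between pin and fork_seat below 0.004 m and angle between the z axis of pin and the z axis of fork_seat, either way round below 0.12 rad and value of joint lid below 0.05 rad), for 0.2 s.
2. the lid, in the gripper's fingers, is raised past its balance point (value of joint lid above 1.03 rad and contact force between the fingers and lid above 0.1 N), for 0.1 s.
At the end, for the whole second after the job is handed in: the fingers hold the lid still (under 0.08 rad/s) between 0.74 and 0.97 rad, just below the balance point at 1.00, after it was raised past 1.03; the pin sits with its head within 4 mm of its seat on the fork, upright within 0.12 rad (value of joint lid between 0.74 and 0.97 rad and velocity of joint lid between -0.08 and 0.08 rad/s and contact force between the fingers and lid above 0.1 N and distance between pin and fork_seat below 0.004 m and angle between the z axis of pin and the z axis of fork_seat, either way round below 0.12 rad); the arm keeps its last pose, push and grip.
It fails at once if the lid is raised before the pin is home (value of joint lid above 0.15 rad and distance between pin and fork_seat above 0.008 m).
It fails at once if the lid flies wide open (value of joint lid above 1.5 rad).
It fails at once if a bystander is disturbed (distance of any of tape_1, oil_bottle, grey_stone from where it was at the start of the episode above 0.03 m).
It also fails if it takes over 64 s, if anything falls off the work surface, if the arm or the gripper's body presses on something with over 40 N, if the wrist force passes 120 N, or if a joint passes its speed limit or range.

## Working session

There is one attempt and no reset: what is moved stays moved. The work goes in short steps, Python scripts to look and compute and a tool call to move; the robot and the scene stay as the last step left them, time stands still between calls to the robot, and variables do not carry over. Pictures are saved under pics/ and viewed, at most 10 in all, crops included, and the job is handed in when it is done.

Besides the shell and the picture viewer there is one more tool, called after "Call:" as name([rows], argument=value, ...), one row to a line, values as JSON. play_rows: Moves the arm, as the interface text tells. Its arguments: {"type":"object","properties":{"commands":{"type":"array"},"force":{"type":"number"}},"required":["commands"]}

```bash
mkdir -p pics
cat > h.py <<'E'
import numpy as np, cv2
from plant import ctrl
from scipy.spatial.transform import Rotation as Ro
def grab(n,f=None):
    s=ctrl.state(); im,d=ctrl.get_image(n); m=ctrl.camera_model(n)
    if n=="wrist":
        q=s["eef_rot"]; T=np.eye(4); T[:3,:3]=Ro.from_quat([q[1],q[2],q[3],q[0]]).as_matrix(); T[:3,3]=s["eef_pos"]
        T=T@np.array(m["mount"])
    else:
        T=np.eye(4); R=np.array(m["R"]); T[:3,:3]=R.T; T[:3,3]=-R.T@np.array(m["t"])
    if f: cv2.imwrite("pics/"+f,im[:,:,::-1])
    v,u=np.mgrid[:384,:512]
    P=np.stack([(u-m["cx"])/m["fx"]*d,(v-m["cy"])/m["fy"]*d,d],-1)@T[:3,:3].T+T[:3,3]
    P[d<=0]=np.nan
    np.savez("pics/"+n+".npz",im=im,P=P,T=T,K=[m["fx"],m["fy"],m["cx"],m["cy"]])
    return im,P
E
python3 -c "
from h import *
grab('scene','s1.png');grab('top','t1.png');print(ctrl.state())
for n in('scene','top'):print(np.load('pics/%s.npz'%n)['T'].round(2))"
```

```text
{'clock': 0.1, 'joints': array([-1.40349872e+00,  4.94137782e-01,  1.34609029e+00,  5.89231925e-06,
        1.30246554e+00, -9.54967735e-02]), 'joint_velocities': array([ 0.00018434, -0.00053779, -0.00071261,  0.00215845,  0.00061053,
        0.0017414 ]), 'joint_efforts': array([ 3.23156353e-03, -8.83591318e+01, -3.84560215e+01, -2.54508325e-05,
        5.19804948e-03,  2.13838598e-05]), 'eef_pos': array([ 162.31372257, -603.21062907,  223.04231318]), 'eef_rot': array([-5.50222875e-04,  9.91379754e-01,  1.31018622e-01, -1.69195904e-05]), 'ft_force': array([-0.6312916 ,  0.06912952, -0.37515943]), 'ft_torque': array([0.01081606, 0.02053483, 0.02652134]), 'grasp_force': 0.0, 'opening': 85.33070560032252}
[[-5.7000e-01 -5.1000e-01  6.5000e-01 -2.3111e+02]
 [-8.2000e-01  3.3000e-01 -4.6000e-01  5.5698e+02]
 [ 2.0000e-02 -7.9000e-01 -6.1000e-01  8.4614e+02]
 [ 0.0000e+00  0.0000e+00  0.0000e+00  1.0000e+00]]
[[-0.00000e+00 -9.90000e-01  1.50000e-01  3.65890e+02]
 [-1.00000e+00  0.00000e+00  1.00000e-02  8.25000e+00]
 [-1.00000e-02 -1.50000e-01 -9.90000e-01  1.26713e+03]
 [ 0.00000e+00  0.00000e+00  0.00000e+00  1.00000e+00]]
```

View pics/s1.png

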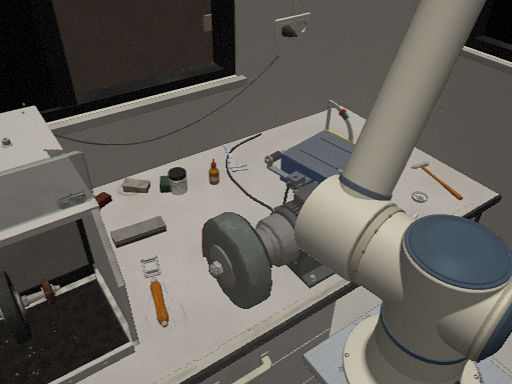

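View pics/t1.png

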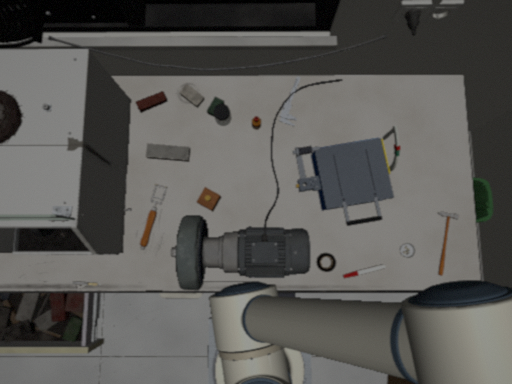

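The top picture shows the stand with its pin at about (209,199), the fork at (309,184), the chest at (352,173), the bar at (364,220), the grinder at (245,250) and the cabinet at the far left. Next I measure these.

Run:
```python
from h import *
z=np.load('pics/top.npz');im,P=z['im'],z['P']
for n,(u,v) in dict(pin=(208,198),stand=(203,192),bar=(364,220),fork=(309,184),lid=(352,173),lid2=(330,160),lid3=(375,190),grind=(270,250),wheel=(190,250),cab=(110,150),cabfront=(70,220),tape=(327,257),bottle=(256,122),stone=(168,152),quad=(393,150)).items(): print(n,P[v,u].round(0))
o=np.hstack([im[170:225,180:240],im[155:210,285:345],im[190:245,335:395]])
cv2.imwrite('pics/c1.png',cv2.resize(o[:,:,::-1],None,fx=4,fy=4,interpolation=cv2.INTER_CUBIC))
# pin head: highest pts near
r=P[180:220,190:230]; m=r[...,2]>54; print('pinhead',m.sum(),r[m].mean(0).round(1),r[m].min(0),r[m].max(0))
m=(r[...,2]>42)&(r[...,2]<53); q=r[m]; print('stand',q.mean(0).round(1),cv2.minAreaRect(q[:,:2].astype(np.float32)))
r=P[120:230,290:400]; m=(r[...,2]>101)&(r[...,2]<135); print('lid',cv2.minAreaRect(r[m][:,:2].astype(np.float32)))
for y in range(170,204,3): print(y,P[y,292:330:3,2].round(0))
```

```text
pin [521. 159.  60.]
stand [542. 176.  46.]
bar [ 448. -310.  111.]
fork [ 558. -151.   98.]
lid [ 590. -280.  108.]
lid2 [ 630. -215.  107.]
lid3 [ 538. -346.  110.]
grind [361. -28. 223.]
wheel [362. 182. 229.]
cab [647. 431. 168.]
cabfront [432. 448. 346.]
tape [ 338. -218.   -3.]
bottle [768.   9.  53.]
stone [677. 297.  23.]
quad [ 689. -447.   -4.]
pinhead 97 [474.2 172.4 128.9] [446.49221866 140.30413946  55.53399252] [536.8388402  198.03889134 181.55294101]
stand [522.  159.4  47. ] ((522.3657836914062, 159.4798583984375), (55.04083251953125, 54.965877532958984), 61.63115310668945)
lid ((558.9599609375, -243.35215759277344), (253.8113555908203, 326.71240234375), 6.965180397033691)
170 [ -2.  -2.  -6.  81.  79.  -3.   3.  -3.  43. 104. 107. 109. 111.]
173 [  0.   0.  -1.  82.  80.  -0.  -2.  -2.  31.  83. 106. 106. 104.]
176 [  0.  -4.  -4.  81.  80.   2.  -2.  73.  70.  76. 110. 106. 105.]
179 [ -3.  -2.  89.  96.  95.  88.  92.  74.  76.  70. 112. 112. 106.]
182 [ -6.  -1.  70.  94.  84.  93.  93.  93.  69.  74. 108. 106. 106.]
185 [ -0.  -0.  77.  93.  -2.  92.  88.  91.  73.  71. 109. 107. 107.]
188 [  5.  -4.   2.  96.  95.  95.  91.  96.  72.  71.  87. 109. 106.]
191 [ -2.  -0.   0.  71.   1.   1.  -6.   3.  -2.  28.  71. 107. 105.]
194 [ -5.  -2.  -4.  -0.   4.   0.  -6.   3.  -0.  17.  63. 110. 106.]
197 [  0.  -4.  -2.  -5.  -3.  -3.  -2.  -2.  -5.   2.  55. 112. 108.]
200 [ nan  -3.   4.   2.  -4.  -2.  -1.   1.  -1.  -3.  39. 104. 105.]
203 [ -4.  -1.   1.   2.  -1.  -4.  -1.   0.  -7.  -0.  35.  82. 104.]
```

View pics/c1.png

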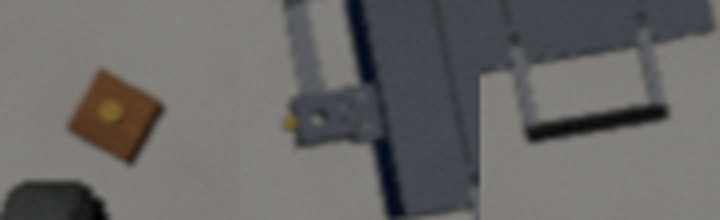

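Run:
```python
from h import *
z=np.load('pics/top.npz');im,P,T,K=z['im'].astype(int),z['P'],z['T'],z['K']
def atz(u,v,h):
    d=T[:3,:3]@np.array([(u-K[2])/K[0],(v-K[3])/K[1],1]); return T[:3,3]+d*(h-T[2,3])/d[2]
print('hole',atz(304.5,184.2,94).round(1)); 
b1,b2=atz(347.5,222.5,106),atz(381.7,217.5,106); print('bar',b1.round(1),b2.round(1),((b1+b2)/2).round(1),np.degrees(np.arctan2(*( (b1-b2)[[1,0]]))).round(1)-90)
m=np.zeros((384,512),bool); m[130:212,312:395]=1
m&=(P[...,2]>101)&(P[...,2]<116); m=cv2.morphologyEx(m.astype(np.uint8),cv2.MORPH_OPEN,np.ones((9,9)))>0
r=cv2.minAreaRect(P[m][:,:2].astype(np.float32));print(r)
g=(im[...,0]>im[...,2]*1.5)&(P[...,2]>53)&(P[...,2]<75); g[:180]=0;g[220:]=0;g[:,:195]=0;g[:,225:]=0
print(g.sum(),P[g].mean(0))
v,u=np.nonzero(g); print(atz(208.3-.5,197.5,64))
```

```text
hole [ 558.4 -138.3   94. ]
bar [ 441.3 -261.8  106. ] [ 456.  -363.6  106. ] [ 448.7 -312.7  106. ] 8.200000000000003
((593.1517944335938, -288.7218322753906), (189.51902770996094, 210.37928771972656), 8.967546463012695)
30 [523.11161061 157.70223485  61.16384596]
[521.90443056 158.69128906  64.        ]
```

Call:
play_rows([
  [[0,0,50,0,1],[0,0,100,0,1],[10,20,150,0,1],[40,60,160,0,1],[60,110,160,8,1],[80,160,160,16,1],[100,210,160,24,1],[120,260,160,32,1]],
])

```text
clock: 0.9
eef_pos: [275.5, -359.1, 383.3]
eef_rot: [-0.0, 0.916, 0.402, 0.0]
ft_force: [1.3, 0.1, 0.1]
opening: 85.5
grasp_force: 0.0
```

Call:
play_rows([
  [[20,44,0,6,0.6],[40,88,0,12,0.6],[60,132,0,18,0.6],[80,176,0,24,0.6],[100,220,0,30,0.6],[120,264,0,36,0.6],[140,308,0,42,0.6],[160,350,0,48,0.6]],
])

```text
clock: 1.7
eef_pos: [435.5, -9.0, 383.5]
eef_rot: [-0.0, 0.674, 0.739, -0.0]
ft_force: [0.6, -1.5, -0.1]
opening: 51.1
grasp_force: 0.0
```

Call:
play_rows([
  [[20,42,0,3.8,0.5],[40,84,0,3.8,0.5],[60,126,0,3.8,0.5],[76,160,-10,3.8,0.5],[86,168,-50,3.8,0.5],[86,168,-100,3.8,0.5],[86,168,-120,3.8,0.5],[86,168,-120,3.8,0.5]],
])

```text
clock: 2.5
eef_pos: [519.5, 156.6, 260.5]
eef_rot: [-0.002, 0.65, 0.76, -0.002]
ft_force: [-0.4, 0.2, 1.1]
opening: 42.9
grasp_force: 0.0
```

```bash
python3 -c "
from h import *
grab('wrist','w1.png');s=ctrl.state();print(s['clock'],s['eef_pos'],s['eef_rot'],s['joints'],s['opening'],s['ft_force'])"
```

```text
2.55 [520.69639891 156.72763284 262.83870789] [-0.00084791  0.6503571   0.75962746 -0.00102214] [1.82524433e-01 3.42342439e-01 1.48895693e+00 3.37299963e-05
 1.31294919e+00 2.78298639e-02] 43.02339824832234 [ 0.88588345 -0.87517559  1.36932769]
```

View pics/w1.png

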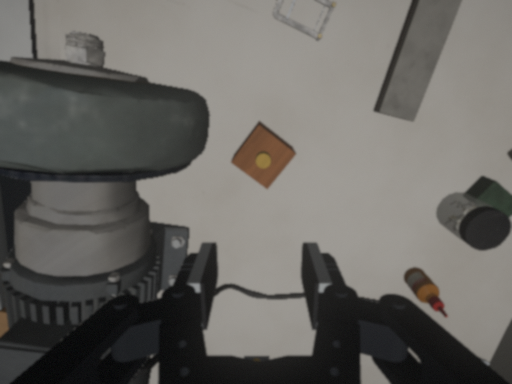

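The wrist picture shows the pin's head at (263,160) on the stand, with the grinder wheel to its left and clear of the fingers.

```bash
cat >> h.py <<'E'
def ray(n,u,v,h):
    z=np.load('pics/%s.npz'%n);T,K=z['T'],z['K']
    d=T[:3,:3]@np.array([(u-K[2])/K[0],(v-K[3])/K[1],1]); return T[:3,3]+d*(h-T[2,3])/d[2]
E
python3 - <<'E'
from h import *
z=np.load('pics/wrist.npz');im,P=z['im'].astype(int),z['P']
g=(im[...,0]>im[...,2]*1.8)&(im[...,1]>im[...,0]*.68); g[:145]=0;g[180:]=0;g[:,:245]=0;g[:,285:]=0
v,u=np.nonzero(g);print(g.sum(),u.mean(),v.mean(),u.min(),u.max(),v.min(),v.max(),P[g].mean(0).round(1))
print(ray('wrist',(u.min()+u.max())/2,(v.min()+v.max())/2,64), ray('wrist',263.5,160,64), z['T'].round(2))
r=P[110:200,220:310];q=r[(r[...,2]>42)&(r[...,2]<53)];print(cv2.minAreaRect(q[:,:2].astype(np.float32)),q[:,2].mean())
E
```

```text
1253 264.0359138068635 160.48124501197128 245 284 145 179 [nan nan nan]
[523.95528557 161.00922175  64.        ] [522.47483264 163.10407631  64.        ] [[ 9.9000e-01  1.5000e-01  4.0000e-02  5.0749e+02]
 [ 1.5000e-01 -9.4000e-01 -3.2000e-01  2.3897e+02]
 [-1.0000e-02  3.2000e-01 -9.5000e-01  4.1128e+02]
 [ 0.0000e+00  0.0000e+00  0.0000e+00  1.0000e+00]]
((522.4810180664062, 161.88540649414062), (55.58007049560547, 55.289493560791016), 61.27131271362305) 48.47655308047229
```

Call:
play_rows([
  [[0,0,0,0,0.5],[0,0,0,0,0.5]],
])

```text
clock: 2.75
eef_pos: [522.2, 156.9, 265.3]
eef_rot: [0.001, 0.65, 0.76, 0.001]
ft_force: [0.2, -0.4, -0.6]
opening: 42.8
grasp_force: 0.0
```

Call:
play_rows([
  [[0,5,-40,0,0.45],[0,5,-80,0,0.45],[0,5,-120,0,0.45],[0,5,-150,0,0.45],[0,5,-175,0,0.45],[0,5,-185,0,0.45],[0,5,-185,0,0.45],[0,5,-185,0,0.45]],
])

```text
clock: 3.55
eef_pos: [522.3, 162.0, 79.9]
eef_rot: [0.001, 0.65, 0.76, 0.001]
ft_force: [-1.4, -0.4, 0.4]
opening: 38.8
grasp_force: 0.0
```

Call:
play_rows([
  [[0,0,0,0,0.45],[0,0,0,0,0.45]],
])

```text
clock: 3.75
eef_pos: [522.0, 161.9, 79.7]
eef_rot: [0.001, 0.65, 0.76, 0.001]
ft_force: [-0.2, 0.4, -0.4]
opening: 38.8
grasp_force: 0.0
```

Call:
play_rows([
  [[0,0,-3,0,0.45],[0,0,-3,0,0.3],[0,0,-3,0,0.15],[0,0,-3,0,0.0],[0,0,-3,0,0.0],[0,0,-3,0,0.0],[0,0,-3,0,0],[0,0,-3,0,0]],
], force=70)

```text
clock: 4.55
eef_pos: [521.3, 161.8, 75.6]
eef_rot: [0.0, 0.65, 0.76, -0.0]
ft_force: [0.3, 0.2, -0.3]
opening: 0.2
grasp_force: 0.0
```

Call:
play_rows([
  [[0,0,0,0,0],[0,0,0,0,0],[0,0,10,0,0],[0,0,30,0,0],[0,0,60,0,0],[0,0,90,0,0],[0,0,120,0,0],[0,0,120,0,0]],
])

```text
clock: 5.35
eef_pos: [523.2, 162.2, 200.0]
eef_rot: [0.002, 0.65, 0.76, 0.003]
ft_force: [0.0, -0.1, -0.3]
opening: 0.2
grasp_force: 0.0
```

```bash
python3 -c "
from h import *
a,_=grab('wrist');b,_=grab('scene');c,_=grab('top')
cv2.imwrite('pics/m2.png',np.hstack([a[180:],cv2.resize(c[150:252,140:276],None,fx=2,fy=2)])[:,:,::-1]);s=ctrl.state();print(s['clock'],s['eef_pos'],s['opening'],s['ft_force'],s['grasp_force'])"
```

```text
5.5 [521.02274548 161.71991716 195.61773116] 0.08237437432481094 [ 0.08488511 -0.72582874 -0.31870105] 0.0
```

View pics/m2.png

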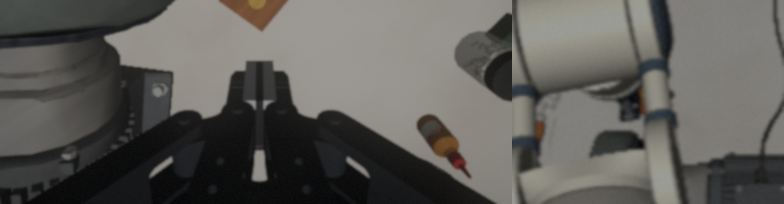

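The grasp missed: the fingers are shut with the tips near (260,242), and the pin is still in the stand at (258,183). I'll check where the tips and the pin really are.

Run:
```python
from h import *
im,P=grab('wrist');z=np.load('pics/wrist.npz');T,K=z['T'],z['K'];s=ctrl.state();print(s['eef_pos'])
def proj(X):
    c=T[:3,:3].T@(np.array(X)-T[:3,3]);return c[:2]/c[2]*K[:2]+K[2:],c[2]
e=s['eef_pos']
for d in(0,6,25):print(d,proj(e-[0,0,d]))
print(ray('wrist',258,183,64),proj([522,162,64]),proj([522,160,64]))
for v in range(236,262,3):print(v,P[v,250:270:4].round(0).tolist())
r=im.astype(int);g=(r[...,0]>r[...,2]*1.8)&(r[...,1]>r[...,0]*.68)
g[:165]=0;g[215:]=0;g[:,:235]=0;g[:,285:]=0;v,u=np.nonzero(g);print(u.min(),u.max(),v.min(),v.max(),r[183,258],r[205,262])
q=P[150:210,210:310];m=(q[...,2]>54)&(q[...,2]<75);print(m.sum(),q[m].mean(0))
cv2.imwrite('pics/w3.png',cv2.resize(im[140:270,190:330],None,fx=4,fy=4)[:,:,::-1])
```

```text
[520.76415891 161.68276711 195.06457501]
0 (array([258.49089046, 249.91827617]), np.float64(169.95346646499874))
6 (array([258.50301703, 244.66517882]), np.float64(175.64104588701673))
25 (array([258.5367185 , 230.06606546]), np.float64(193.65171405674042))
[520.4014545  160.05335861  64.        ] (array([260.00495813, 181.28393694]), np.float64(294.1550643685946)) (array([259.67435486, 183.30521941]), np.float64(294.78423326791335))
236 [[524.0, 74.0, 2.0], [529.0, 74.0, 1.0], [533.0, 75.0, 0.0], [538.0, 75.0, 1.0], [543.0, 76.0, -0.0]]
239 [[524.0, 69.0, -0.0], [529.0, 70.0, 1.0], [534.0, 71.0, 1.0], [539.0, 71.0, 1.0], [544.0, 72.0, 1.0]]
242 [[515.0, 173.0, 208.0], [517.0, 174.0, 210.0], [519.0, 174.0, 209.0], [521.0, 174.0, 209.0], [523.0, 174.0, 209.0]]
245 [[515.0, 173.0, 212.0], [517.0, 173.0, 212.0], [519.0, 174.0, 213.0], [521.0, 174.0, 212.0], [523.0, 174.0, 212.0]]
248 [[515.0, 172.0, 214.0], [517.0, 174.0, 216.0], [519.0, 173.0, 214.0], [521.0, 174.0, 215.0], [522.0, 174.0, 215.0]]
251 [[515.0, 173.0, 219.0], [517.0, 173.0, 217.0], [519.0, 173.0, 218.0], [521.0, 174.0, 218.0], [522.0, 174.0, 218.0]]
254 [[515.0, 173.0, 220.0], [517.0, 173.0, 221.0], [519.0, 174.0, 221.0], [520.0, 174.0, 221.0], [522.0, 174.0, 221.0]]
257 [[515.0, 173.0, 224.0], [517.0, 174.0, 224.0], [519.0, 173.0, 223.0], [520.0, 174.0, 223.0], [522.0, 174.0, 223.0]]
260 [[515.0, 174.0, 228.0], [517.0, 174.0, 226.0], [519.0, 173.0, 226.0], [520.0, 174.0, 226.0], [522.0, 174.0, 226.0]]
235 284 165 210 [142 117  62] [116  80  56]
308 [522.01720828 163.41353776  63.49387047]
```

View pics/w3.png

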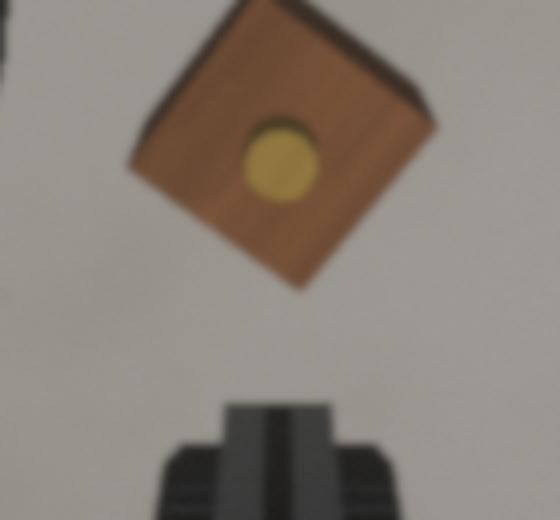

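The wrist depth puts the shut tips at z≈207 with the TCP at 195, so they sit about 12 mm behind the TCP instead of 25 mm ahead. That explains the miss. I'll descend carefully and look.

Call:
play_rows([
  [[0,0,0,0,0.45],[0,0,-30,0,0.45],[0,0,-60,0,0.45],[0,0,-90,0,0.45],[0,0,-115,0,0.45],[0,0,-130,0,0.45],[0,0,-135,0,0.45],[0,0,-135,0,0.45]],
])

```text
clock: 6.35
eef_pos: [520.8, 161.7, 59.8]
eef_rot: [-0.001, 0.65, 0.76, -0.001]
ft_force: [0.2, -0.7, 0.5]
opening: 38.7
grasp_force: 0.0
```

Run:
```python
from h import *
im,P=grab('wrist','w4.png');s=ctrl.state();print(s['clock'],s['eef_pos'],s['ft_force'],s['opening'])
q=P[150:384,150:380];m=(abs(q[...,0]-522)<80)&(abs(q[...,1]-165)<40)&(q[...,2]>30)
for a in range(225,330,8):
    print(a,[ (P[a,b].round(0).astype(int).tolist() if np.isfinite(P[a,b]).all() else 0) for b in (205,215,258,300,310)])
```

```text
6.4 [521.25870473 161.74811331  60.59305539] [0.79088848 0.06684106 0.16091501] 38.5893215081945
225 [[486, 152, 19], [495, 167, 48], [519, 172, 50], [542, 175, 49], [548, 176, 49]]
233 [[489, 159, 42], [495, 163, 49], [519, 170, 56], [543, 170, 49], [548, 171, 49]]
241 [[490, 156, 48], [496, 158, 50], [519, 170, 65], [544, 165, 48], [550, 166, 48]]
249 [[494, 170, 80], [499, 170, 80], [520, 165, 65], [538, 175, 78], [543, 177, 80]]
257 [[495, 169, 87], [500, 170, 87], [520, 160, 65], [539, 171, 78], [542, 176, 86]]
265 [[496, 171, 95], [500, 169, 92], [521, 155, 64], [539, 168, 80], [540, 177, 95]]
273 [[497, 170, 100], [501, 166, 93], [523, 140, 48], [540, 165, 82], [539, 177, 100]]
281 [[498, 171, 107], [501, 163, 95], [524, 135, 49], [541, 161, 82], [539, 176, 105]]
289 [[499, 168, 107], [502, 160, 96], [525, 129, 48], [541, 158, 84], [539, 173, 106]]
297 [[499, 166, 110], [502, 156, 96], [531, 88, 1], [564, 93, 0], [540, 170, 107]]
305 [[500, 163, 110], [503, 153, 97], [533, 81, 1], [566, 86, 1], [541, 166, 106]]
313 [[500, 160, 111], [503, 150, 98], [534, 72, -1], [567, 79, 1], [541, 163, 107]]
321 [[502, 177, 135], [500, 60, 1], [535, 64, 0], [569, 70, 1], [542, 158, 106]]
329 [[503, 177, 138], [501, 52, 1], [536, 57, 0], [571, 62, 0], [579, 64, 1]]
```

View pics/w4.png

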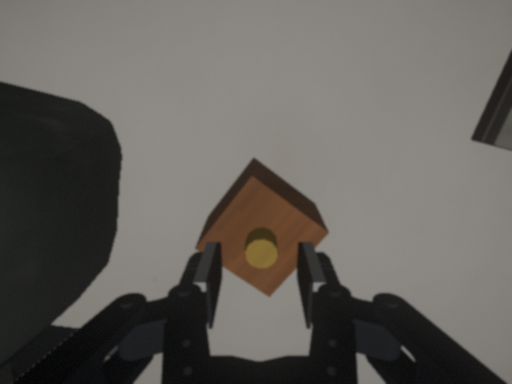

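Confirmed: the open tips are at z≈76–78 with the TCP at 60, straddling the head at (261,250). I'll lower 22 mm more and grip.

Call:
play_rows([
  [[0,0,-10,0,0.45],[0,0,-18,0,0.45],[0,0,-22,0,0.45],[0,0,-22,0,0.3],[0,0,-22,0,0.15],[0,0,-22,0,0.0],[0,0,-22,0,0],[0,0,-22,0,0]],
], force=70)

```text
clock: 7.2
eef_pos: [523.0, 161.5, 40.6]
eef_rot: [0.002, 0.65, 0.76, 0.001]
ft_force: [-3.4, -10.5, 37.3]
opening: 15.2
grasp_force: 80.5
```

Call:
play_rows([
  [[0,0,0,0,0],[0,0,0,0,0],[0,0,0,0,0]],
])

```text
clock: 7.5
eef_pos: [523.0, 161.5, 40.6]
eef_rot: [0.002, 0.65, 0.76, 0.001]
ft_force: [-1.9, -9.3, 37.5]
opening: 15.2
grasp_force: 80.5
```

Call:
play_rows([
  [[0,0,2,0,0],[0,0,4,0,0],[0,0,5,0,0],[0,0,5,0,0]],
])

```text
clock: 7.9
eef_pos: [521.6, 161.3, 43.8]
eef_rot: [0.001, 0.65, 0.76, 0.0]
ft_force: [1.4, -7.2, 2.5]
opening: 14.9
grasp_force: 69.1
```

Run:
```python
from h import *
im,P=grab('wrist');s=ctrl.state();print(s['clock'],s['eef_pos'],s['ft_force'],s['opening'],s['grasp_force'],s['ft_torque'])
cv2.imwrite('pics/w5.png',cv2.resize(im[200:330,180:340],None,fx=4,fy=4)[:,:,::-1])
```

```text
7.95 [521.65680679 161.35429062  43.81008983] [ 1.15143071 -6.70987692  2.97664161] 14.75448334598739 69.07236591505352 [-0.58786729  0.07385047  0.41886956]
```

View pics/w5.png

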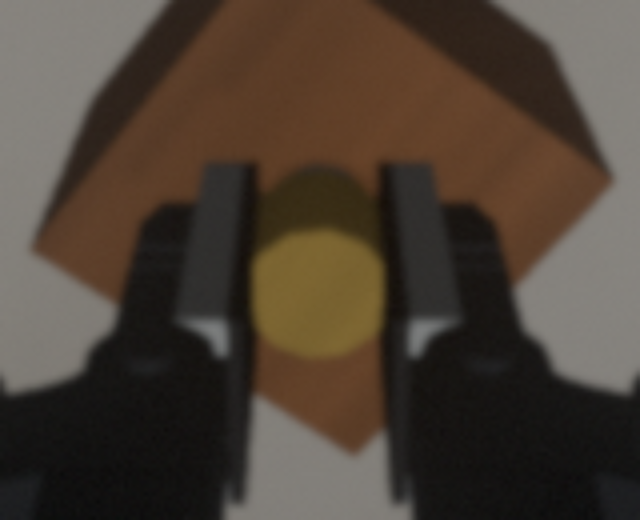

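The head is now held between the pads, centred at about full-image (259,273). Lifting.

Call:
play_rows([
  [[0,0,10,0,0],[0,0,30,0,0],[0,0,60,0,0],[0,0,100,0,0],[0,0,150,0,0],[0,0,200,0,0],[0,0,200,0,0],[0,0,200,0,0]],
])

```text
clock: 8.75
eef_pos: [521.8, 162.0, 244.8]
eef_rot: [0.001, 0.65, 0.76, 0.001]
ft_force: [0.2, -0.6, -1.4]
opening: 15.0
grasp_force: 69.2
```

Run:
```python
from h import *
im,P=grab('wrist','w6.png');s=ctrl.state();e=s['eef_pos'];print(s['clock'],e,s['ft_force'],s['opening'],s['grasp_force'],s['eef_rot'])
r=im.astype(int);g=(r[...,0]>r[...,2]*1.6)&(r[...,1]>r[...,0]*.7)
g[:225]=0;g[300:]=0;g[:,:235]=0;g[:,285:]=0
n,l,st,c=cv2.connectedComponentsWithStats(g.astype(np.uint8));print(st,c)
k=1+np.argmax(st[1:,4]);q=P[l==k];q=q[np.isfinite(q[:,2])];m=q[:,2]>np.percentile(q[:,2],60)-3
print(np.percentile(q[:,2],[5,50,95])-e[2]);t=q[q[:,2]>np.percentile(q[:,2],95)-3]-e;print(t.min(0),t.max(0),t.mean(0))
```

```text
8.8 [520.99332206 161.81198126 243.44893004] [ 0.08392322  0.21957461 -0.60566519] 14.504762735828338 69.2248204612406 [1.78102872e-05 6.50409170e-01 7.59584026e-01 1.33708044e-04]
[[     0      0    512    384 195313]
 [   242    243     35     46   1295]] [[255.4763687  191.00309759]
 [259.06409266 266.44324324]]
[14.30621356 24.76319233 26.22991027]
[-8.32021086 -7.83085456 23.24092317] [ 8.65861674 10.7746483  37.68169422] [ 0.44177105  2.1885584  25.36677468]
```

Call:
play_rows([
  [[0,0,50,0,0],[0,0,100,0,0],[4,-40,120,0,0],[10,-85,120,0,0],[16,-130,120,0,0],[22,-175,120,0,0],[28,-220,120,0,0],[34,-265,120,0,0]],
])

```text
clock: 9.6
eef_pos: [554.8, -104.9, 361.8]
eef_rot: [-0.001, 0.65, 0.76, -0.001]
ft_force: [1.1, 0.5, -0.1]
opening: 15.3
grasp_force: 69.2
```

Call:
play_rows([
  [[3,-35,-20,0,0],[3,-35,-60,0,0],[3,-35,-100,0,0],[3,-35,-120,0,0],[3,-35,-120,0,0],[3,-35,-120,0,0],[3,-35,-120,0,0]],
])

```text
clock: 10.3
eef_pos: [558.9, -138.3, 244.6]
eef_rot: [0.001, 0.65, 0.76, 0.0]
ft_force: [-0.2, 0.3, -0.1]
opening: 15.2
grasp_force: 69.2
```

Run:
```python
from h import *
im,P=grab('wrist','w7.png');s=ctrl.state();e=s['eef_pos'];print(s['clock'],e,s['ft_force'],s['opening'],s['grasp_force'],s['eef_rot'])
z=np.load('pics/wrist.npz');T,K=z['T'],z['K'];X=np.array([558.4,-138.3,94]);c=T[:3,:3].T@(X-T[:3,3]);p=c[:2]/c[2]*K[:2]+K[2:];print(p)
u,v=p.astype(int);np.save('pics/uv.npy',[u,v]);v0=max(0,v-75);cv2.imwrite('pics/w7c.png',cv2.resize(im[v0:v0+150,u-90:u+90],None,fx=4,fy=4,interpolation=cv2.INTER_CUBIC)[:,:,::-1]);print(u-90,v0)
```

```text
10.35 [ 558.97093073 -138.29992781  244.76882468] [0.28299365 0.5851109  0.30146804] 15.053489582431538 69.20451451500412 [8.97642844e-04 6.50316992e-01 7.59662334e-01 3.76458228e-04]
[258.22363975 175.84696221]
168 100
```

View pics/w7c.png

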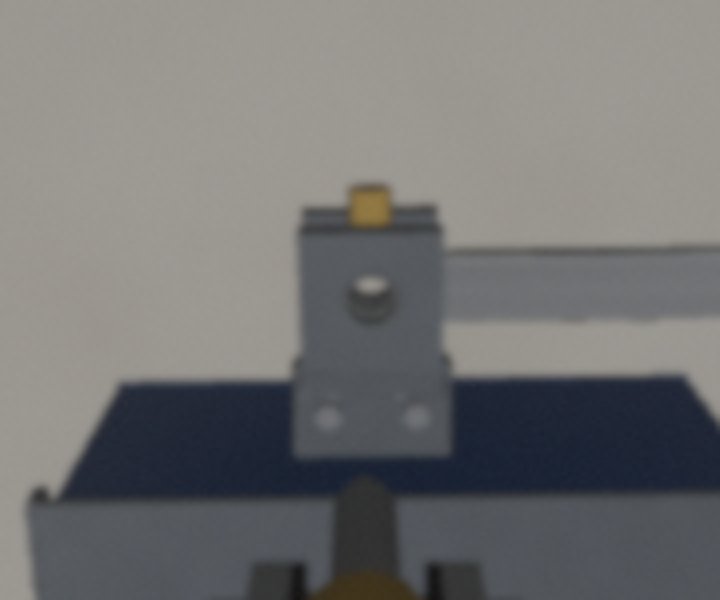

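The crop shows the hole's mouth at crop (371,298), full-image (260.8,174.5). The pin tip is at full-image (259,219).

Run:
```python
from h import *
z=np.load('pics/wrist.npz');P=z['P'];im=z['im'].astype(int)
e=np.array([558.97,-138.3,244.77])
print('hole',ray('wrist',168+370.5/4-.4,100+298/4-.4,94))
q=P[160:195,240:282];m=(q[...,2]>85)&(q[...,2]<103);print('forktop z',np.nanmedian(q[m][:,2]))
q=P[150:196,236:286].reshape(-1,3);q=q[(q[:,2]>88)&(q[:,2]<101)];c=q[:,:2].mean(0);print(cv2.minAreaRect(q[:,:2].astype(np.float32)))
print('tip',[(h,ray('wrist',258.9,219.5,h)-e) for h in(206,209,212)])
for v in range(216,244,3):print(v,(P[v,250:270:3]-e).round(0).tolist())
```

```text
hole [ 560.08601767 -136.22074714   94.        ]
forktop z 94.40397245579572
((560.9415283203125, -138.77529907226562), (35.347843170166016, 39.23188018798828), 8.539420127868652)
tip [(206, array([ -0.26910839,   1.40953493, -38.77      ])), (209, array([ -0.4734034 ,   2.69107557, -35.77      ])), (212, array([ -0.6776984 ,   3.97261621, -32.77      ]))]
216 [[-2.0, -51.0, -168.0], [1.0, -51.0, -168.0], [5.0, -49.0, -166.0], [8.0, -49.0, -167.0], [11.0, -48.0, -166.0], [14.0, -48.0, -167.0], [18.0, -47.0, -166.0]]
219 [[-2.0, -51.0, -159.0], [2.0, -50.0, -159.0], [5.0, -50.0, -159.0], [-1.0, 4.0, -34.0], [11.0, -49.0, -159.0], [14.0, -48.0, -158.0], [17.0, -48.0, -159.0]]
222 [[-1.0, -51.0, -151.0], [2.0, -50.0, -151.0], [-3.0, 5.0, -26.0], [-1.0, 5.0, -26.0], [1.0, 6.0, -26.0], [14.0, -48.0, -150.0], [17.0, -48.0, -150.0]]
225 [[-1.0, -48.0, -137.0], [-4.0, 3.0, -25.0], [-3.0, 4.0, -23.0], [-1.0, 6.0, -21.0], [1.0, 5.0, -22.0], [3.0, 5.0, -24.0], [16.0, -45.0, -136.0]]
228 [[-1.0, -51.0, -137.0], [-4.0, 3.0, -20.0], [-3.0, 5.0, -17.0], [-1.0, 5.0, -18.0], [1.0, 6.0, -17.0], [3.0, 4.0, -20.0], [17.0, -48.0, -136.0]]
231 [[-0.0, -54.0, -137.0], [-4.0, 4.0, -15.0], [-3.0, 5.0, -13.0], [-1.0, 5.0, -13.0], [1.0, 5.0, -14.0], [3.0, 5.0, -16.0], [17.0, -51.0, -136.0]]
234 [[0.0, -58.0, -137.0], [-4.0, 3.0, -12.0], [-2.0, 5.0, -10.0], [-1.0, 6.0, -8.0], [1.0, 6.0, -9.0], [3.0, 5.0, -11.0], [18.0, -54.0, -136.0]]
237 [[0.0, -60.0, -136.0], [-4.0, 3.0, -9.0], [-2.0, 5.0, -7.0], [-1.0, 5.0, -6.0], [1.0, 5.0, -7.0], [3.0, 5.0, -8.0], [18.0, -58.0, -137.0]]
240 [[1.0, -63.0, -135.0], [-4.0, 3.0, -5.0], [-2.0, 5.0, -3.0], [-1.0, 6.0, -1.0], [1.0, 6.0, -2.0], [3.0, 5.0, -4.0], [19.0, -62.0, -137.0]]
243 [[1.0, -67.0, -135.0], [-4.0, 3.0, -2.0], [-3.0, 9.0, 8.0], [-1.0, 9.0, 8.0], [-0.0, 10.0, 11.0], [2.0, 5.0, 0.0], [5.0, 2.0, -7.0]]
```

Call:
play_rows([
  [[1.1,0.8,-20,0,0],[1.1,0.8,-50,0,0],[1.1,0.8,-80,0,0],[1.1,0.8,-100,0,0],[1.1,0.8,-106,0,0],[1.1,0.8,-106,0,0],[1.1,0.8,-106,0,0],[1.1,0.8,-106,0,0]],
])

```text
clock: 11.15
eef_pos: [560.2, -137.6, 138.9]
eef_rot: [0.001, 0.65, 0.76, 0.0]
ft_force: [-0.6, 0.0, -0.9]
opening: 15.2
grasp_force: 69.2
```

Run:
```python
from h import *
im,P=grab('wrist');s=ctrl.state();e=s['eef_pos'];print(s['clock'],e,s['ft_force'])
# edges of fork top and pin per row
for v in range(195,250,4):
    r=P[v]; f=np.where(abs(r[:,2]-94)<4)[0]; f=f[(f>200)&(f<320)]
    p=np.where((r[:,2]>101)&(abs(r[:,1]-e[1])<15)&(abs(r[:,0]-e[0])<8))[0]
    print(v,(r[f[0]]-e).round(1) if len(f) else 0,(r[f[-1]]-e).round(1) if len(f) else 0,'pin',(r[p]-e)[[0,len(p)//2,-1]].round(1).tolist() if len(p) else 0)
cv2.imwrite('pics/w8c.png',cv2.resize(im[150:285,170:350],None,fx=4,fy=4,interpolation=cv2.INTER_CUBIC)[:,:,::-1])
```

```text
11.2 [ 560.06752949 -137.62016151  138.78683337] [-0.23030114 -0.31358186 -1.23872379]
195 [-19.8  13.3 -44.7] [ 15.3  18.8 -44.5] pin 0
199 [-19.4  10.6 -44.5] [ 15.9  15.9 -44.9] pin 0
203 [-18.4   8.  -44.3] [ 16.3  13.3 -44.4] pin 0
207 [-18.1   5.2 -44.1] [ 17.   10.  -45.7] pin 0
211 [-17.7   2.3 -44.3] [ 17.2   8.  -43.6] pin 0
215 [-17.3  -0.4 -43.9] [ 17.9   4.8 -44.6] pin 0
219 [-17.   -3.5 -44.4] [ 18.5   1.7 -45. ] pin [[-0.9, 3.1, -35.0], [-0.4, 3.9, -33.4], [0.2, 4.2, -32.9]]
223 [-15.9  -6.2 -44.1] [ 19.1  -1.3 -45.4] pin [[-4.1, 3.3, -27.3], [-0.6, 5.4, -23.7], [3.3, 4.5, -27.1]]
227 [-15.5  -8.7 -43.2] [ 19.4  -3.8 -44.3] pin [[-4.4, 1.7, -24.7], [-0.7, 5.4, -17.9], [3.9, 3.7, -23.1]]
231 [-15.1 -12.2 -44.4] [ 19.9  -6.4 -43.6] pin [[-4.3, 1.9, -18.5], [-0.1, 5.2, -13.2], [4.5, 3.2, -18.6]]
235 [-14.8 -15.4 -44.7] [ 19.9 -10.  -44.6] pin [[-4.7, 0.8, -15.3], [-0.7, 5.7, -6.8], [4.2, 4.0, -11.7]]
239 [-14.3 -17.6 -43.2] [ 20.5 -13.1 -44.9] pin [[-4.6, 0.9, -10.1], [-0.7, 5.1, -3.0], [4.1, 3.6, -7.4]]
243 [ -6.4 -20.1 -44.4] [ 13.5 -17.4 -45. ] pin [[-4.6, 1.8, -3.6], [0.1, 9.7, 10.0], [7.8, 13.5, 14.9]]
247 [ -6.  -23.8 -45.4] [ 13.9 -19.7 -43.6] pin [[-6.5, 6.7, 10.5], [0.6, 9.8, 14.1], [7.9, 13.8, 19.4]]
```

Run:
```python
from h import *
P=np.load('pics/wrist.npz')['P'];e=np.array([560.07,-137.62,138.79])
u=np.array([np.cos(.155),np.sin(.155)]);w=np.array([-u[1],u[0]])
for c in (235,243,270,280):
    f=[v for v in range(150,240) if abs(P[v,c,2]-94)<4]; d=(P[f[0],c]-e); print(c,f[0],d.round(1),d[:2]@u,d[:2]@w, (ray('wrist',c,f[0]-.5,94)-e)[:2]@w)
hm=[(v,c) for v in range(195,235) for c in range(245,275) if P[v,c,2]<88]
a=np.array([P[v,c] for v,c in hm]);print(len(hm),np.array(hm).min(0),np.array(hm).max(0)) if hm else 0
hv=np.array([ray('wrist',c,v,94)-e for v,c in hm]);print((hv[:,:2]@u).min(),(hv[:,:2]@u).max(),(hv[:,:2]@w).min(),(hv[:,:2]@w).max())
```

```text
235 192 [-18.2  15.  -46.7] -15.657967215275674 17.582090492245882 18.571519743257014
243 192 [-12.9  15.9 -46.4] -10.341109273657299 17.67259678107339 18.56649999992844
270 191 [  4.7  19.  -47.4] 7.564862655635265 18.020407212344214 19.24005829999957
280 191 [ 11.2  20.1 -47.3] 14.200298033167009 18.074940269822534 19.233846566599333
159 [209 251] [221 268]
-5.140943554460206 6.308464160004148 -2.503694922707907 6.231305834983131
```

The hole lies +0.6 mm along chest x from the TCP and the pin at −0.3 mm, while the y's agree. I'll shift +0.9 mm and start the insertion.

Call:
play_rows([
  [[0.9,0.1,0,0,0],[0.9,0.1,-4,0,0],[0.9,0.1,-8,0,0],[0.9,0.1,-12,0,0],[0.9,0.1,-16,0,0],[0.9,0.1,-20,0,0],[0.9,0.1,-20,0,0]],
])

```text
clock: 11.9
eef_pos: [560.1, -137.3, 116.9]
eef_rot: [-0.0, 0.65, 0.76, -0.0]
ft_force: [0.4, -1.1, -1.1]
opening: 15.1
grasp_force: 69.2
```

Call:
play_rows([
  [[0,0,-5,0,0],[0,0,-10,0,0],[0,0,-15,0,0],[0,0,-20,0,0],[0,0,-24,0,0],[0,0,-24,0,0],[0,0,-24,0,0]],
])

```text
clock: 12.6
eef_pos: [559.7, -137.3, 93.2]
eef_rot: [-0.001, 0.65, 0.76, -0.0]
ft_force: [-0.8, -4.5, -3.7]
opening: 15.0
grasp_force: 68.9
```

Call:
play_rows([
  [[0,0,-2,0,0],[0,0,-4,0,0],[0,0,-6,0,0],[0,0,-6,0,0],[0,0,-6,0,0]],
])

```text
clock: 13.1
eef_pos: [560.3, -137.3, 87.3]
eef_rot: [-0.0, 0.65, 0.76, -0.0]
ft_force: [1.6, -4.7, -2.0]
opening: 14.8
grasp_force: 69.0
```

Call:
play_rows([
  [[0,0,-1,0,0],[0,0,-2,0,0],[0,0,-2,0,0]],
])

```text
clock: 13.4
eef_pos: [560.4, -137.3, 86.7]
eef_rot: [0.0, 0.65, 0.76, 0.0]
ft_force: [-4.4, -2.7, 23.5]
opening: 14.8
grasp_force: 80.6
```

Call:
play_rows([
  [[0,0,-1,0,0],[0,0,-1.5,0,0],[0,0,-1.5,0,0]],
])

```text
clock: 13.7
eef_pos: [560.5, -137.4, 86.6]
eef_rot: [0.001, 0.65, 0.76, 0.0]
ft_force: [-12.5, -1.4, 50.0]
opening: 14.9
grasp_force: 92.9
```

The pin has bottomed: TCP at 86.6 matches the 46 mm step from the stand. I'll relieve the push, open, and check.

Call:
play_rows([
  [[0,0,1.5,0,0],[0,0,2.8,0,0],[0,0,2.8,0,0.3],[0,0,2.8,0,0.5],[0,0,2.8,0,0.5],[0,0,2.8,0,0.5],[0,0,2.8,0,0.5]],
])

```text
clock: 14.4
eef_pos: [560.2, -137.2, 86.7]
eef_rot: [-0.0, 0.65, 0.76, -0.0]
ft_force: [0.2, 0.3, 0.3]
opening: 42.6
grasp_force: 0.0
```

Call:
play_rows([
  [[0,0,10,0,0.5],[0,0,30,0,0.5],[0,0,60,0,0.5],[0,0,100,0,0.5],[0,0,145,0,0.5],[0,0,160,0,0.5],[0,0,160,0,0.5]],
])

```text
clock: 15.1
eef_pos: [561.5, -137.7, 250.4]
eef_rot: [0.003, 0.65, 0.76, 0.001]
ft_force: [-0.5, -0.2, -0.3]
opening: 42.5
grasp_force: 0.0
```

Run:
```python
from h import *
im,P=grab('wrist');s=ctrl.state();e=s['eef_pos'];print(s['clock'],e,s['ft_force'],s['opening'])
q=P[120:235,225:295].reshape(-1,3);f=q[(abs(q[:,2]-94)<4)&(q[:,1]>-150)];h=q[(q[:,2]>103)&(q[:,2]<125)&(abs(q[:,1]+137)<14)&(abs(q[:,0]-560)<14)]
print('fork z',np.median(f[:,2]),'head',len(h),h.mean(0) if len(h) else 0,np.median(h[:,2]) if len(h) else 0)
t,PT=grab('top');m=(PT[...,2]>99)&(abs(PT[...,0]-447)<18)&(abs(PT[...,1]+313)<60);print('bar',m.sum(),PT[m].mean(0),PT[m].max(0),PT[m].min(0))
```

```text
15.15 [ 560.64202085 -137.42751637  248.35167268] [ 0.81562733 -0.55641999 -1.02973774] 42.5908448595523
fork z 94.48567497633326 head 279 [ 560.85693029 -137.64835294  110.20706981] 110.5365754851415
bar 77 [ 453.30661355 -340.85219587  109.75735059] [ 463.32889281 -317.31148161  116.78839037] [ 442.65016139 -364.21076947  101.58315919]
```

The head top is 16 mm above the fork, so the pin is home. Next I go over the bar and measure it.

Call:
play_rows([
  [[-25,-40,0,0,0.5],[-50,-80,0,0,0.5],[-75,-120,0,0,0.5],[-100,-155,0,0,0.5],[-112,-173,0,0,0.5],[-112,-173,0,0,0.5],[-112,-173,0,0,0.5],[-112,-173,0,0,0.5]],
])

```text
clock: 16.0
eef_pos: [448.5, -309.4, 246.3]
eef_rot: [-0.001, 0.65, 0.76, 0.0]
ft_force: [0.3, -0.2, -0.5]
opening: 42.5
grasp_force: 0.0
```

Run:
```python
from h import *
im,P=grab('wrist');s=ctrl.state();e=s['eef_pos'];print(s['clock'],e,s['ft_force'],s['opening'],s['joints'])
cv2.imwrite('pics/w9.png',im[:,:,::-1])
q=P.reshape(-1,3);C=im.reshape(-1,3).astype(int)
yaw=np.radians(9);u=np.array([np.cos(yaw),np.sin(yaw)]);w=np.array([-u[1],u[0]])
m=(q[:,2]>98)&(q[:,2]<122)&(abs((q[:,:2]-[448,-311])@u)<14)&(abs((q[:,:2]-[448,-311])@w)<62)
b=q[m];print(m.sum(),b.mean(0),np.percentile(b[:,2],[50,95]));t=b[b[:,2]>108];c=t.mean(0)
print(cv2.minAreaRect(b[:,:2].astype(np.float32)),cv2.fitLine(t[:,:2].astype(np.float32),cv2.DIST_HUBER,0,.01,.01).ravel(), (b[:,:2]@w).min(),(b[:,:2]@w).max())
l=q[(abs(q[:,2]-107)<6)&((q[:,:2]-[448,-311])@u>35)&(abs((q[:,:2]-[448,-311])@w)<130)];print('lid edge',np.percentile(l[:,:2]@u,1),np.array([448,-311])@u)
```

```text
16.05 [ 448.62377598 -309.31740196  246.39019771] [ 0.37723304 -0.15354638 -0.12126741] 42.95542673028931 [-7.13305127e-01  3.58648152e-01  1.51156095e+00  1.34643486e-04
  1.27242084e+00 -8.69081624e-01]
1710 [ 448.30921671 -305.06588644  111.5355451 ] [111.92416713 113.76211018]
((451.0608215332031, -308.5917053222656), (20.40049934387207, 105.86656951904297), 9.163293838500977) [ 1.5640387e-01 -9.8769319e-01  4.4789282e+02 -3.0513580e+02] -428.30377760320476 -322.43693107791023
lid edge 444.92066753546425 393.8332579591099
```

View pics/w9.png

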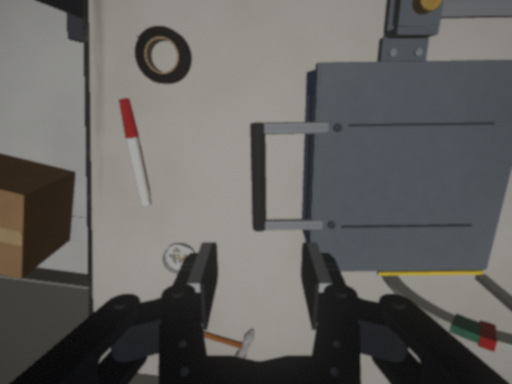

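The bar is centred at about (448.6, −309.1), directly under the TCP, with its middle at image (258,178). Descending to grip it near the tips.

Call:
play_rows([
  [[0,0,-40,0,0.5],[0,0,-80,0,0.5],[0,0,-115,0,0.5],[0,0,-140,0,0.5],[0,0,-155,0,0.5],[0,0,-163,0,0.5],[0,0,-163,0,0.5],[0,0,-163,0,0.5]],
], force=30)

```text
clock: 16.85
eef_pos: [448.8, -310.3, 84.5]
eef_rot: [0.0, 0.65, 0.76, 0.0]
ft_force: [0.2, -0.3, 0.7]
opening: 42.5
grasp_force: 0.0
```

Call:
play_rows([
  [[0,0,0,0,0.4],[0,0,0,0,0.3],[0,0,0,0,0.2],[0,0,0,0,0.1],[0,0,0,0,0],[0,0,0,0,0],[0,0,0,0,0],[0,0,0,0,0]],
])

```text
clock: 17.65
eef_pos: [447.8, -310.5, 84.1]
eef_rot: [-0.0, 0.65, 0.76, -0.0]
ft_force: [-5.8, -3.3, 2.7]
opening: 13.1
grasp_force: 29.7
```

Call:
play_rows([
  [[0.1,0,7.2,0,0],[0.8,0.1,19.2,0,0],[2.2,0.3,31.1,0,0],[4.1,0.6,43,0,0],[7,1.1,57,0,0],[10.9,1.7,70.9,0,0],[14.7,2.3,82.2,0,0],[19.1,3,93.4,0,0]],
])

```text
clock: 18.45
eef_pos: [465.8, -307.4, 177.9]
eef_rot: [-0.001, 0.65, 0.76, -0.001]
ft_force: [-12.4, -5.8, 2.4]
opening: 13.0
grasp_force: 29.5
```

Call:
play_rows([
  [[4,0.3,10.9,0,0],[9.5,1.2,21.5,0,0],[15.4,2.1,31.9,0,0],[21.9,3.1,41.9,0,0],[28.8,4.2,51.6,0,0],[36.3,5.4,61,0,0],[44.1,6.6,69.9,0,0],[52.5,8,78.5,0,0]],
])

```text
clock: 19.25
eef_pos: [516.2, -299.0, 257.1]
eef_rot: [-0.003, 0.651, 0.759, -0.002]
ft_force: [-32.1, 2.2, 27.9]
opening: 12.5
grasp_force: 31.5
```

```bash
cat >> h.py <<'E'
def lid():
    # lid angle from TCP displacement since the grasp (447.8,-310.5,84.1): bar about hinge, r=240
    e=ctrl.state()["eef_pos"]-np.array([447.8,-310.5,84.1]); a=e[0]*.9877+e[1]*.1564
    return np.arctan2(1+e[2],240-a), np.hypot(1+e[2],240-a), -e[0]*.1564+e[1]*.9877
E
python3 - <<'E'
from h import *
s=ctrl.state();print(s['ft_force'],lid(),s['eef_pos'])
P=grab('top')[1];h=P[140:190,300:312].reshape(-1,3)
q=P.reshape(-1,3);u=(q[:,:2]-[448.6,-309.1])@[.9877,.1564];w=(q[:,:2]-[448.6,-309.1])@[-.1564,.9877]
m=(abs(w)<95)&(u>60)&(u<245)&(q[:,2]>112)
v=np.c_[240-u[m],q[m,2]-105];print(m.sum(),np.median(np.arctan2(v[:,1],v[:,0])))
m=(abs(u-140)<12)&(abs(w-150)<12)&(q[:,2]>100);print('head',q[m].mean(0) if m.any() else 0)
E
```

```text
[-32.07348509   2.23597838  27.89935629] (np.float64(0.795255607808681), np.float64(243.7038903737985), np.float64(0.682762649445829)) [ 516.22132698 -298.97437664  257.11495461]
5551 1.259541314150556
head [ 560.89665595 -140.30582727  108.49255158]
```

Call:
play_rows([
  [[-0.8,-0.2,0.8,0,0],[-1.5,-0.4,1.5,0,0],[-1.5,-0.4,1.5,0,0]],
])

```text
clock: 19.6
eef_pos: [517.2, -299.2, 257.9]
eef_rot: [-0.001, 0.65, 0.76, -0.0]
ft_force: [-9.4, 3.1, 8.7]
opening: 12.8
grasp_force: 29.9
```

Run:
```python
from h import *
s=ctrl.state();print(s['ft_force'],s['ft_torque'],lid(),s['eef_pos'],s['opening'])
im,P=grab('scene','s2.png')
im,P=grab('wrist','w10.png')
q=P.reshape(-1,3);u=(q[:,:2]-[448.6,-309.1])@[.9877,.1564];w=(q[:,:2]-[448.6,-309.1])@[-.1564,.9877]
m=(abs(w)<95)&(u>60)&(u<225)&(q[:,2]>112)&(q[:,2]<255)
for lo in range(60,230,15):
    k=m&(u>lo)&(u<lo+15)&(w>25); print(lo,k.sum(),np.percentile(q[k,2],[10,50,90]).round(0) if k.sum()>5 else 0,end=';')
```

```text
[-9.40034002  3.08700014  8.72034314] [0.41280995 1.56541186 0.12701835] (np.float64(0.8002884699886806), np.float64(243.57220315978634), np.float64(0.26995239944653804)) [ 517.24362157 -299.23044972  257.87694913] 12.80168069551016
60 0 0;75 4 0;90 1936 [232. 235. 249.];105 2883 [229. 236. 239.];120 2115 [214. 220. 226.];135 1717 [199. 206. 211.];150 1401 [184. 191. 196.];165 1148 [170. 176. 182.];180 970 [155. 161. 167.];195 806 [140. 146. 152.];210 690 [125. 131. 137.];225 0 0;
```

Call:
play_rows([
  [[8.2,1.3,8.6,0,0],[17.2,2.7,16.8,0,0],[26.7,4.2,24.2,0,0],[34.5,5.4,29.9,0,0],[34.5,5.4,29.9,0,0]],
])

```text
clock: 20.2
eef_pos: [553.1, -293.3, 288.2]
eef_rot: [-0.0, 0.65, 0.76, 0.0]
ft_force: [-5.8, 5.4, 5.6]
opening: 12.6
grasp_force: 30.4
```

Run:
```python
from h import *
s=ctrl.state();print(s['ft_force'],lid(),s['eef_pos'],s['opening'])
im,P=grab('wrist')
q=P.reshape(-1,3);u=(q[:,:2]-[448.6,-309.1])@[.9877,.1564];w=(q[:,:2]-[448.6,-309.1])@[-.1564,.9877]
m=(w<80)&(w>30)&(u>150)&(u<225)&(q[:,2]>112);m&=~((q[:,2]>300))
l=cv2.fitLine(np.c_[u[m],q[m,2]].astype(np.float32),cv2.DIST_HUBER,0,.01,.01).ravel();print('lid slope angle',m.sum(),np.arctan(-l[1]/l[0]),l)
```

```text
[-5.84068133  5.42977796  5.58667971] (np.float64(0.9943335131970059), np.float64(244.57530631524494), np.float64(0.5104630424301995)) [ 553.09791581 -293.30949977  288.15092817] 12.6424982857751
lid slope angle 3492 0.977097 [  0.55943114  -0.8288768  176.20944    203.77095   ]
```

Call:
play_rows([
  [[8,1.1,5.3,0,0],[14,2.1,9.1,0,0],[20.2,3,12.7,0,0],[24.5,3.6,15.1,0,0],[24.5,3.6,15.1,0,0],[24.5,3.6,15.1,0,0],[24.5,3.6,15.1,0,0]],
])

```text
clock: 20.95
eef_pos: [577.1, -289.7, 302.3]
eef_rot: [-0.001, 0.65, 0.76, 0.0]
ft_force: [-1.9, 6.4, -0.4]
opening: 12.7
grasp_force: 30.3
```

```bash
cat >> h.py <<'E'
def slope():
    im,P=grab('wrist')
    q=P.reshape(-1,3);u=(q[:,:2]-[448.6,-309.1])@[.9877,.1564];w=(q[:,:2]-[448.6,-309.1])@[-.1564,.9877]
    m=(w<80)&(w>30)&(u>150)&(u<225)&(q[:,2]>112)&(q[:,2]<300)
    l=cv2.fitLine(np.c_[u[m],q[m,2]].astype(np.float32),cv2.DIST_HUBER,0,.01,.01).ravel();s=ctrl.state()
    print('slope',m.sum(),np.arctan(-l[1]/l[0]),'tcp',lid(),s['clock'],s['ft_force'],s['opening'],s['grasp_force'],s['eef_pos'])
E
python3 -c "
from h import *
slope()"
```

```text
slope 4432 1.0917016 tcp (np.float64(1.1091361864725096), np.float64(244.87856768959335), np.float64(0.3167095429919691)) 21.0 [-1.53137705  5.98705694 -0.0822554 ] 12.632564961737298 30.258094668388367 [ 577.06103514 -289.71116185  302.34327042]
```

Call:
play_rows([
  [[-10.6,-1.7,-5.9,0,0],[-20.8,-3.3,-12.2,0,0],[-30.8,-4.9,-19,0,0],[-38.6,-6.1,-24.9,0,0],[-44.3,-7,-29.4,0,0],[-47,-7.4,-31.8,0,0],[-47,-7.4,-31.8,0,0],[-47,-7.4,-31.8,0,0]],
])

```text
clock: 21.8
eef_pos: [530.3, -297.9, 270.6]
eef_rot: [-0.0, 0.65, 0.76, -0.0]
ft_force: [-4.6, 5.1, 4.9]
opening: 12.8
grasp_force: 30.6
```

Call:
play_rows([
  [[0,0,0,0,0],[0,0,0,0,0],[0,0,0,0,0],[0,0,0,0,0],[0,0,0,0,0]],
])

```text
clock: 22.3
eef_pos: [530.4, -297.8, 270.8]
eef_rot: [-0.0, 0.65, 0.76, -0.0]
ft_force: [-4.3, 5.3, 4.4]
opening: 12.9
grasp_force: 30.6
```

Run:
```python
from h import *
slope()
P=np.load('pics/wrist.npz')['P'];P2=grab('top')[1]
for p in(P,P2):
    q=p.reshape(-1,3);m=(abs(q[:,0]-560.5)<7)&(abs(q[:,1]+138)<7)&(q[:,2]>90)&(q[:,2]<125);print('head',m.sum(),np.median(q[m],0) if m.any() else 0)
```

```text
slope 3398 0.85447186 tcp (np.float64(0.8757999025757218), np.float64(244.2841971749917), np.float64(-0.4308252967522783)) 22.35 [-5.2569591   4.69188585  4.69398301] 12.59663238177339 30.61653971672058 [ 530.40315219 -297.85617323  270.72394131]
head 206 [ 560.40691066 -140.33830259  110.8143203 ]
head 23 [ 560.19695104 -137.75373275  107.29179126]
```

The lid is held still at about 0.86 rad and the pin is home, so I'm handing in.

```bash
python3 -c "
from plant import ctrl
print(ctrl.hand_in())"
```

```text
the job is handed in; nothing more can be done
None
```

I handed the job in with the pin home in the fork and the lid, after going past the red mark to about 1.1 rad, held still by its bar at about 0.86 rad in the green band. The first grasp closed on nothing but moved nothing, the hand-in returned no verdict, and I did not re-measure the things standing around.

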